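# Unlock the seal die and rock it free of its keeper

## Robot

A 6-joint arm with a two-finger parallel gripper is mounted at the origin on the work surface. World frame = base frame: x ahead of the robot, y to its left, z up, the work surface at z = 0. Lengths are in mm, angles in rad, forces in N, time in s.
With the tool pointing down it reaches from about 400 to 925 mm from the base axis. Payload 12.5 kg.
Tool frame: the origin (TCP) lies on the centre line of the jaws, within the pads' length; the fingertips stand 17 mm ahead of it and the grasp point (between the pads) lies 2 mm behind it (bot.tcp_to_tips is the z of the fingertips in the tool frame, in mm); z points along the fingers, y is the line along which they close (so a half turn about z gives the same grasp; the last joint's range is limited). The gripper opens to 95 mm and grips with 3 to 60 N. Pads are 20 mm wide; open, the fingers measure 119 mm over their backs; the gripper's body (75 mm by 180 mm) begins 59 mm behind the grasp point.
Start: joints at [1.06, 0.491, 1.559, -0, 1.092, -0.106], TCP at [246.133, 574.515, 198.261] pointing down, gripper open.
Joint ranges: [-3.1, 3.1], [-0.84, 2.19], [0.05, 2.79], [-1.13, 4.28], [0.06, 2.93], [-2.69, 2.69]. Speed limits (rad/s): [2.22, 2.22, 2.79, 3.14, 3.14, 3.14].

## Interface

Orientations are given as a rotation vector (axis times angle).
In Python, from station import bot gives the robot as it stands. The module is installed in compiled form; this text tells all that it offers.
- The arm moves only by the tool servo_tool, never from a script. Its arguments are lists of equal length, an entry for each row: "linear": the shift along the tool's x, y, z scaled (see below), a list of three; "yaw": the turn about the tool's z scaled (see below). In form: {"linear": [[x, y, z], ...], "yaw": [yaw, ...]}. A call has 1 to 20 rows; each row shifts and turns the commanded pose from where the row before left it, along the tool's axes as they then stand; what a row does not reach is not made up. The controller multiplies each number of a shift by 150 mm and each number of a turn by 0.1 rad. A row lasts 1/8 s, in which the tool goes at most 62.5 mm and 10.7 degrees, less where a joint would pass 70% of its speed; a pose out of reach is approached as far as the arm can. A call with a number of a shift or a turn outside -1 to 1 is refused whole. A call with a gripper value outside its range is refused whole. "grip" is the opening, from 0 (shut) to 1 (fully open), set as the call begins (left out, the last holds). The fingers move at their own pace and stop on an object; "grip_force" is the grip in N (left out, the last holds). Time passes only in rows, so rows that do not move let the fingers close. It gives the time, the measured TCP pose, the force, the opening and the grip force at its end, in the units of the state.
- bot.get_obs(): the state, without advancing time (a new reading comes with each control period).
- bot.get_image(name): name is "side" or "top" or "wrist"; returns a dict with "img" (400x640x3 uint8, red, green, blue), "fx", "fy", "cx", "cy" (pixels), "rvec" (rotation vector, rad) and "tvec" (3), from world to camera coordinates, as OpenCV has them; the wrist camera has in their place "hand_eye" (4x4, takes a point from camera to tool coordinates, whose origin is the TCP and whose axes are the flange's). Camera axes: x right, y down, z forward; pixel columns grow to the right and rows downward; lengths in mm; the calibration is good to about 2 mm. A picture is of the moment at which its call begins: read the wrist's pose just before it. There is no depth.
- bot.hand_in(): hands the job in; it is judged then, once.
Trained networks look in a picture, given as the dict that the camera call returned (one of the last four; its "shot" number tells which), for a name from the list of things; names that differ only in an ending like _2 or _b are one class to them, and where a whole thing is asked for, a point or a joint stands for the part that bears it (a point fixed in the world has none). Each returns a list of dicts, best first, with "score" (0 to 1); they miss things now and then, are a little off and sometimes report something else, mostly with a low value. They report only what shows in the picture. A call takes as long as a camera call. They do not tell look-alikes from the thing itself.
- bot.masks_of(picture, label): "region" (400x640 bool, what is visible of it) and "uv" ([column, row] in pixels, amid what is visible of it).
- bot.mark_of(picture, label): "uv" ([column, row] in pixels: a listed point, or the origin of a listed thing).
The state is a dict: "t": time; "q": joint angles; "dq": joint speeds; "joint_efforts": joint torques, N m; "position": TCP position; "tcp_rot": TCP orientation; "force": force on the tool from outside, world axes, zero at the start; "torque": the same for the moment, N m; "finger_gap": finger opening in mm; "grasp_force": force on a finger pad.
Only numpy, scipy, OpenCV 4.12 (cv2) and the standard library are available. Lean on these libraries where they do the work, as an engineer would, in place of code of your own. Each camera call takes 0.05 s, during which the arm holds its last target. There are 200 camera calls.

## Task

Take the steel key from its wooden stand, push it fully into the keyway of the lock on the keeper board and turn it clockwise to its stop, so that the latch arm swings off the seal die's tongue; leave the key in the lock, turned. Then grip the die by its flat handle, rock it side to side towards one jaw and then the other until it has pushed both stiff jaws back clear of its shoulders, and only then lift it straight up. Finish still gripping the die, upright and still, just clear above the jaws it came out of (no more than about 4 cm above their tops), with the other things on the table left where they are.

Things in the scene. Friction and masses are not known exactly. Their poses are not given: they have to be found in the camera images.
- keeper: Fixed wooden board, 140 x 120 x 20 mm. Origin on the table under the centre of the die pocket, z up, x towards the lock (axis at x = 72 mm). Spans x -35 to 105 mm, y +-60 mm. Pocket 38 (x) by 24 mm (y), floor 6 mm above the table. Two steel jaws, 28 mm wide in x, stand at its +y (left) and -y (right) sides and hook over the die's shoulders.
- jaw_left (a joint): Position (m) of the jaw on the keeper's +y side: 0 fully in, grows outwards to 0.010 fully back. Stiff friction (about 6 N), no spring: it stays where it is pushed. Fully in, its lip stands 1.5 mm from the die's side and hooks 4.5 mm over the shoulder; at 0.006 the shoulder is well free.
- jaw_right (a joint): The same for the jaw on the keeper's -y side, which slides outwards along keeper -y.
- jaw_left_lip (a point): Inner top edge of the left jaw's lip, the jaw's top, 66 mm above the table and 11.5 mm from the pocket's centre plane when fully in. The lip is 10 mm high. Axes as the keeper's; moves with the jaw.
- jaw_right_lip (a point): The same for the right jaw.
- die: Loose brass seal die, 0.4 to 0.6 kg, in the pocket (2 mm slack). Origin under its foot's centre, z up, axes as the keeper's. Foot and stem 34 (x) by 20 mm (y), 0 to 60 mm up; shoulders 40 to 46 mm up, 32 mm wide in y; tongue under the latch arm, 20 to 28 mm up, to x = 33 mm. Leaned 0.13 to 0.16 rad about x on its foot's edge it pushes a jaw back far enough; a straight pull jams.
- die_handle (a point): Grip point on the die's axis, 92 mm above its foot, in the flat handle: 28 (x) by 20 mm (y), 59 to 110 mm above the foot. Above it a small ring loop in the xz plane reaches 126 mm. Axes as the die's.
- keyway (a point): Centre of the mouth of the keyway in the top of the round brass lock plug (36 mm across), 56 mm above the table; turns with the lock. z up (out of the lock), x along the slot's long side. The slot is 19 mm (x) by 10 mm (y), 22 mm deep. The latch arm on the plug points along this frame's -x, 51 mm long from the axis, 37 to 45 mm above the table.
- lock (a joint): Angle (rad) of the lock plug and latch arm; 0 = latched with the arm over the die's tongue, grows as it is turned clockwise seen from above, stop at 1.2 (unlocked). Light friction, stays where it is left; the key has about 0.2 rad of play in the slot.
- key: Loose steel key standing upright in its stand. Origin at the bottom of the blade, z up. Blade 16 mm (x) by 7 mm (y) from 0 to 31 mm, its lowest 6 mm narrowed to 11 x 4 mm; round shank 12 mm thick from 31 to 47 mm; flat bow 26 mm (x) by 10 mm (y) from 45 to 75 mm, to be gripped across its 10 mm thickness at about 60 mm. The same either way round.
- keystand: Fixed wooden stand for the key, 70 x 50 x 34 mm, origin under its centre; the key stands in its slot, blade bottom 10 mm above the table (24 mm deep in the slot).
- dish: Bystander: terracotta dish, 110 mm across, 30 mm high, origin under its centre.
- bulla: Bystander: lead disc, 44 mm across, 9 mm thick, origin under its centre.
- tamp: Bystander: dark wooden tamp standing upright, 44 mm across, 84 mm high.
- weight: Bystander: blackened iron weight with a knob, 64 mm across, 60 mm high.
- jar: Bystander: small glass jar, 52 mm across, 60 mm high.
- brush: Bystander: brush lying on the table.
Mind the look-alikes: they are no part of the job. There is more than one size of the die; the one meant has the size given above.

How it is judged (in metres and radians):
On the way, in this order (a step that is already met when the one before it is completed fails the run):
1. the key is fully in the keyway (z of key in the frame of keyway below -0.016 m and horizontal distance between key and keyway below 0.005 m), for 0.1 s.
2. the lock is turned open with the key in it (all of step 1 and value of joint lock above 1 rad), for 0.1 s.
3. both jaws are pushed back by rocking while the die's foot is still in its pocket (value of joint each of jaw_left, jaw_right above 0.0045 m and z of die in the frame of keeper below 0.014 m), for 0.1 s.
At the end, for the whole second after the job is handed in: Die held still (under 30 mm/s) in the fingers, upright within 0.2 rad, foot 1 to 50 mm above the jaw tops and within 30 mm sideways of the pocket centre, not touching the keeper; key still at least 14 mm deep in the lock, lock open beyond 1.0 rad (z of die in the frame of keeper between 0.067 and 0.116 m and horizontal distance between die and keeper below 0.03 m and angle between die's own z axis and vertical below 0.2 rad and linear speed of die below 0.03 m/s and contact force between the fingers and die above 1 N and contact force between keeper and die below 0.1 N and value of joint lock above 1 rad and z of key in the frame of keyway below -0.014 m and horizontal distance between key and keyway below 0.006 m); the arm keeps its last pose, push and grip.
It fails at once if a bystander (dish, bulla, tamp, weight, jar, brush) is moved more than 30 mm (distance of any of dish, bulla, tamp, weight, jar, brush from where it was at the start of the episode above 0.03 m).
It also fails if it takes over 72 s, if anything falls off the work surface, if the arm or the gripper's body presses on something with over 40 N, if the wrist force passes 120 N, or if a joint passes its speed limit or range.

## Working session

There is one attempt and no reset: what is moved stays moved. The work goes in short steps, Python scripts to look and compute and a tool call to move; the robot and the scene stay as the last step left them, time stands still between calls to the robot, and variables do not carry over. Pictures are saved under pics/ and viewed, at most 10 in all, crops included, and the job is handed in when it is done.

Besides the shell and the picture viewer there is one more tool, called after "Request:" as name(argument=value, ...), one argument or row to a line, values as JSON. servo_tool: Moves the arm, as the interface text tells. Its arguments: {"type":"object","properties":{"linear":{"type":"array","items":{"type":"array","items":{"type":"number","minimum":-1,"maximum":1}}},"yaw":{"type":"array","items":{"type":"number","minimum":-1,"maximum":1}},"grip":{"type":"number"},"grip_force":{"type":"number"}},"required":["linear","yaw"]}

```bash
mkdir -p pics
cat > h.py <<'E'
import numpy as np, cv2
from scipy.spatial.transform import Rotation as R
from station import bot
def cam(p,o=None):
    K=np.array([[p['fx'],0,p['cx']],[0,p['fy'],p['cy']],[0,0,1]])
    if 'hand_eye' in p:
        T=np.eye(4);T[:3,:3]=R.from_rotvec(o['tcp_rot']).as_matrix();T[:3,3]=o['position']
        X=np.linalg.inv(T@np.array(p['hand_eye']));return K,X[:3,:3],X[:3,3]
    return K,R.from_rotvec(np.ravel(p['rvec'])).as_matrix(),np.ravel(p['tvec'])
def ray(c,uv):
    K,r,t=c;d=r.T@np.linalg.solve(K,[uv[0],uv[1],1]);return -r.T@t,d
def atz(c,uv,z):
    o,d=ray(c,uv);return o+d*(z-o[2])/d[2]
def tri(c1,u1,c2,u2):
    o1,d1=ray(c1,u1);o2,d2=ray(c2,u2)
    s=np.linalg.lstsq(np.c_[d1,-d2],o2-o1,rcond=None)[0]
    a=o1+s[0]*d1;b=o2+s[1]*d2;return (a+b)/2,np.linalg.norm(a-b)
def proj(c,X):
    K,r,t=c;v=K@(r@np.asarray(X,float)+t);return v[:2]/v[2]
def shot(n):
    o=bot.get_obs();p=bot.get_image(n);return o,p,cam(p,o)
def save(p,name,box=None,s=1):
    im=p['img'][...,::-1]
    if box: im=im[box[1]:box[3],box[0]:box[2]]
    cv2.imwrite('pics/'+name,cv2.resize(im,None,fx=s,fy=s,interpolation=cv2.INTER_CUBIC))
E
python3 - <<'E'
from h import *
np.set_printoptions(precision=1,suppress=True)
S={}
for n in('top','side'):
    o,p,c=shot(n);save(p,n+'.png');S[n]=c
    print(n,'campos',-c[1].T@c[2],'f',p['fx'])
    for l in('key','keystand','keyway','keeper','die','die_handle','jaw_left_lip','jaw_right_lip'):
        print(l,[(np.round(m['uv'],1).tolist(),round(m['score'],2)) for m in bot.mark_of(p,l)[:4]])
o=bot.get_obs();print(o)
E
```

```text
top campos [491.2   3.  794.1] f 363.05754317268133
key [([207.0, 207.6], 0.53), ([230.8, 289.9], 0.4)]
keystand [([211.0, 205.0], 0.84), ([406.7, 301.0], 0.36)]
keyway [([313.7, 177.8], 0.78), ([306.7, 214.1], 0.59)]
keeper [([306.3, 211.6], 0.78)]
die [([408.8, 301.7], 0.62), ([310.0, 214.0], 0.6)]
die_handle [([294.9, 263.0], 0.72), ([306.9, 211.3], 0.6), ([296.7, 122.4], 0.51)]
jaw_left_lip [([300.3, 207.2], 0.55)]
jaw_right_lip [([314.7, 213.5], 0.58)]
side campos [384.  624.5 639.8] f 458.54008438957186
key [([289.3, 352.3], 0.93)]
keystand [([288.2, 350.8], 0.56)]
keyway [([288.8, 230.3], 0.95), ([328.0, 234.1], 0.26)]
keeper [([327.0, 260.7], 0.83)]
die [([322.6, 257.9], 0.84), ([375.4, 275.9], 0.78), ([289.3, 351.4], 0.56)]
die_handle [([380.7, 252.2], 0.81), ([326.4, 221.7], 0.71)]
jaw_left_lip [([321.9, 240.7], 0.95), ([290.1, 229.5], 0.35), ([326.9, 233.2], 0.34)]
jaw_right_lip [([326.3, 234.0], 0.46)]
{'t': 0.9, 'q': array([ 1.1,  0.5,  1.6, -0. ,  1.1, -0.1]), 'dq': array([-0.,  0.,  0., -0., -0., -0.]), 'joint_efforts': array([  0. , -61.2, -25.8,   0.1,   0. ,   0. ]), 'position': array([246.1, 574.5, 198.3]), 'tcp_rot': array([0.6, 3.1, 0. ]), 'force': array([ 0.1,  0.1, -0.8]), 'torque': array([-0., -0.,  0.]), 'grasp_force': 0.0, 'finger_gap': 94.77590367063401}
```

View pics/top.png

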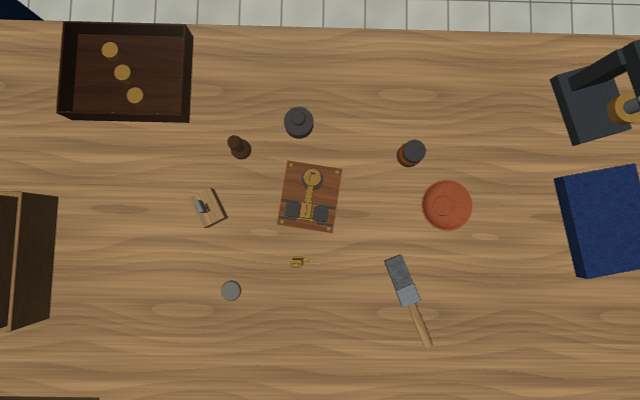

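View pics/side.png

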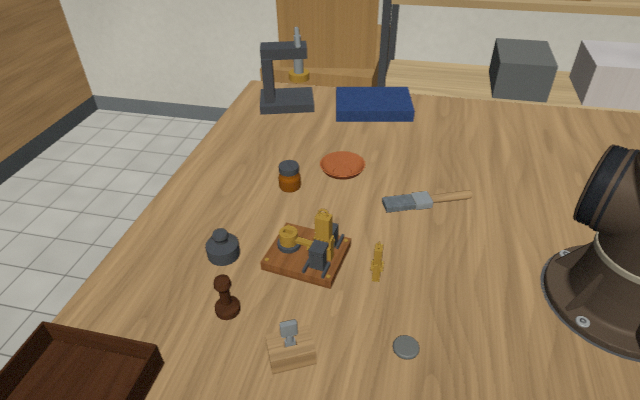

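The top view shows the keeper at about (310,197). Its lock is at (313,178), and the big die at (307,211) sits between the jaws. The key stand is at (207,207), and a small look-alike die stands loose at (297,262). The die meant is the one in the pocket.

Run:
```python
from h import *
np.set_printoptions(precision=1,suppress=True)
o,pt,ct=shot('top');o,ps,cs=shot('side')
print('keyway',tri(ct,(313.7,177.8),cs,(288.8,230.3)),'z56',atz(ct,(313.7,177.8),56),atz(cs,(288.8,230.3),56))
print('handle',tri(ct,(306.9,211.3),cs,(326.4,221.7)))
for l in('keeper','keystand','key'):
  for p,c,n in((pt,ct,'t'),(ps,cs,'s')):
    for m in bot.masks_of(p,l)[:3]:
        r=m['region'].astype(np.uint8)
        q=cv2.minAreaRect(cv2.findNonZero(r)); b=cv2.boxPoints(q)
        zz={'keeper':20,'keystand':34,'key':80}[l]
        w=np.array([atz(c,u,zz)[:2] for u in b]);e=np.diff(w[[0,1,2]],axis=0)
        print(l,n,round(m['score'],2),m['uv'],'area',r.sum(),'ctr',w.mean(0),'sides',np.linalg.norm(e,axis=1),'ang',np.degrees(np.arctan2(e[:,1],e[:,0])))
b=[(289,161),(342,170),(333,233),(277,223)]
w=np.array([atz(ct,u,20)[:2] for u in b]);print(w,np.degrees(np.arctan2(*(w[1]-w[2])[::-1])),np.degrees(np.arctan2(*(w[0]-w[3])[::-1])),w.mean(0))
save(pt,'topcrop.png',(170,140,360,280),4)
print(R.from_rotvec(o['tcp_rot']).as_matrix())
```

```text
keyway (array([595.3,   8.9,  54.2]), np.float64(2.2566976571634476)) z56 [594.    8.7  56. ] [595.8  10.8  56. ]
handle (array([521.9,  19.8,  99. ]), np.float64(2.4827657085426567))
keeper t 0.58 [311.2, 193.6] area 3357 ctr [559.8  17.3] sides [140.7 122. ] ang [ -7.3 -97.8]
keeper s 0.79 [305.9, 254.2] area 3642 ctr [562.7   8.9] sides [181.2 178.9] ang [-83.1 168.7]
keeper s 0.55 [325.6, 233.5] area 707 ctr [535.9 -35.6] sides [142.7  62.1] ang [-85.9 170.1]
keystand t 0.67 [210.1, 205.7] area 819 ctr [530.5 227.5] sides [58.3 73.7] ang [ -61.8 -151.5]
keystand s 0.73 [291.6, 351.3] area 1593 ctr [526.3 243.3] sides [74.2 71. ] ang [-152.   114.8]
keystand s 0.19 [227.0, 302.9] area 789 ctr [661.  169.2] sides [43.  97.4] ang [-164.2  112.8]
key t 0.68 [200.8, 206.8] area 117 ctr [529.8 227. ] sides [17.8 30.9] ang [ -42.9 -133.4]
key s 0.92 [289.1, 333.4] area 369 ctr [526.7 246.6] sides [25.3 44.7] ang [-167.5  105.3]
[[634.3  62.9]
 [617.2 -51.6]
 [481.7 -34.5]
 [500.6  84.9]] -7.220286950771574 -9.365690924422694 [558.4  15.4]
[[-0.9  0.4  0. ]
 [ 0.4  0.9  0. ]
 [ 0.   0.  -1. ]]
```

View pics/topcrop.png

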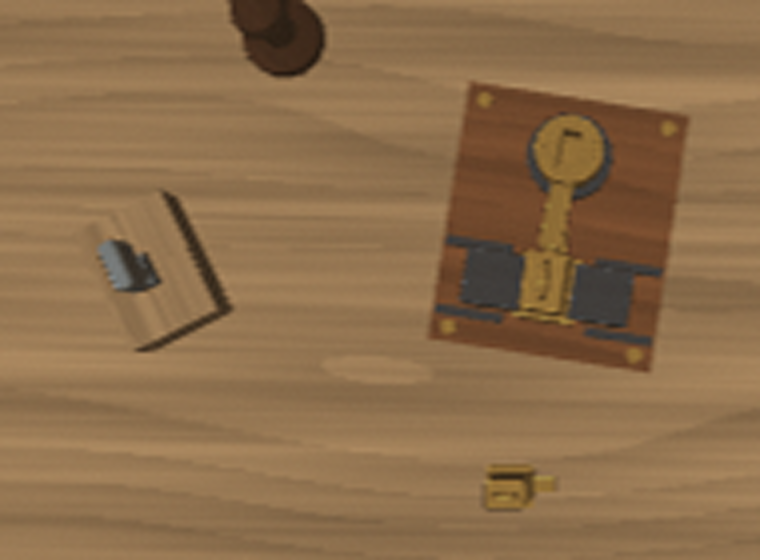

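```bash
cat >> h.py <<'E'
def plan(P,ang=None):
    o=bot.get_obs();M=R.from_rotvec(o['tcp_rot']).as_matrix()
    a=np.arctan2(M[1,1],M[0,1]);d=M.T@(np.asarray(P,float)-o['position'])
    print('t',round(o['t'],2),'pos',np.round(o['position'],1),'yang',round(np.degrees(a),1),'q',np.round(o['q'],2),'gap',round(o['finger_gap'],1),'F',np.round(o['force'],1),'zax',np.round(M[:,2],3))
    print('rows-units lin',np.round(d/150,3),end=' ')
    if ang is not None:
        dy=-(np.radians(ang)-a);dy=(dy+np.pi/2)%np.pi-np.pi/2;print('yaw',np.round(dy/.1,2),end='')
    print()
E
python3 - <<'E'
from h import *
np.set_printoptions(precision=1,suppress=True)
o,pt,ct=shot('top');o,ps,cs=shot('side')
print(pt['shot'], 'key',tri(ct,(200.8,206.8),cs,(289.1,333.4)))
plan([527,233,198],118.5)
print(bot.get_image('wrist')['hand_eye'])
E
```

```text
5 key (array([530. , 235.4,  59.3]), np.float64(0.49879676900616154))
t 1.4 pos [246.1 574.5 198.3] yang 66.8 q [ 1.1  0.5  1.6  0.   1.1 -0.1] gap 94.9 F [-0.1  0.   0.5] zax [ 0.  0. -1.]
rows-units lin [-2.6 -1.4  0. ] yaw -9.02
[[   0.    -1.    -0.3   79.3]
 [   1.     0.    -0.     1.9]
 [   0.    -0.3    1.  -185.7]
 [   0.     0.     0.     1. ]]
```

Request:
servo_tool(
  linear=[
    [-0.33, -0.175, 0],
    [-0.33, -0.175, 0],
    [-0.33, -0.175, 0],
    [-0.33, -0.175, 0],
    [-0.33, -0.175, 0],
    [-0.33, -0.175, 0],
    [-0.33, -0.175, 0],
    [-0.33, -0.175, 0],
    [0, 0, 0],
    [0, 0, 0],
    [0, 0, 0],
    [0, 0, 0],
    [0, 0, 0],
    [0, 0, 0],
    [0, 0, 0],
    [0, 0, 0],
    [0, 0, 0],
    [0, 0, 0],
  ],
  yaw=[0, 0, 0, 0, 0, 0, 0, 0, -1, -1, -1, -1, -1, -1, -1, -1, -1, 0],
  grip=0.5,
)

```text
t: 3.7
position: [527.4, 225.5, 198.3]
tcp_rot: [-0.769, 3.046, 0.0]
force: [-0.4, 0.1, -0.3]
finger_gap: 47.3
grasp_force: 0.0
```

Run:
```python
from h import *
np.set_printoptions(precision=1,suppress=True)
plan([530,235,198],118.5)
o,p,c=shot('wrist');save(p,'w1.png')
for l in('key','keystand'):
    for m in bot.mark_of(p,l)[:2]: print('mark',l,m['score'],m['uv'],atz(c,m['uv'],10 if l=='key' else 0))
    for m in bot.masks_of(p,l)[:2]:
        r=m['region'].astype(np.uint8);q=cv2.minAreaRect(cv2.findNonZero(r)); b=cv2.boxPoints(q)
        w=np.array([atz(c,u,85 if l=='key' else 34)[:2] for u in b]);e=np.diff(w[[0,1,2]],axis=0)
        print(l,round(m['score'],2),m['uv'],b.tolist(),'ctr',w.mean(0),'sides',np.linalg.norm(e,axis=1),'ang',np.degrees(np.arctan2(e[:,1],e[:,0])))
```

```text
t 3.7 pos [527.4 225.5 198.3] yang 118.3 q [ 0.3  0.4  1.7  0.   1.  -1.8] gap 47.3 F [-0.4  0.1 -0.3] zax [ 0.  0. -1.]
rows-units lin [-0.  0.  0.] yaw -0.03
mark key 0.7 [322.8, 193.2] [536.6 236.1  10. ]
mark key 0.55 [126.6, 158.1] [616.6 -10.7  10. ]
key 0.73 [323.2, 203.2] [[320.0, 187.0], [328.0, 187.0], [328.0, 215.0], [320.0, 215.0]] ctr [528.2 232. ] sides [ 8.5 31.5] ang [118.4  28.9]
mark keystand 0.79 [322.7, 188.3] [532.7 234.    0. ]
keystand 0.68 [322.6, 183.1] [[304.0, 162.0], [344.0, 162.0], [344.0, 219.0], [304.0, 219.0]] ctr [528.8 233.2] sides [48.8 73.5] ang [118.4  29.8]
keystand 0.19 [238.3, 248.2] [[221.0, 232.0], [256.0, 232.0], [256.0, 262.0], [221.0, 262.0]] ctr [650.  169.6] sides [45.9 43.6] ang [118.4  24.8]
```

View pics/w1.png

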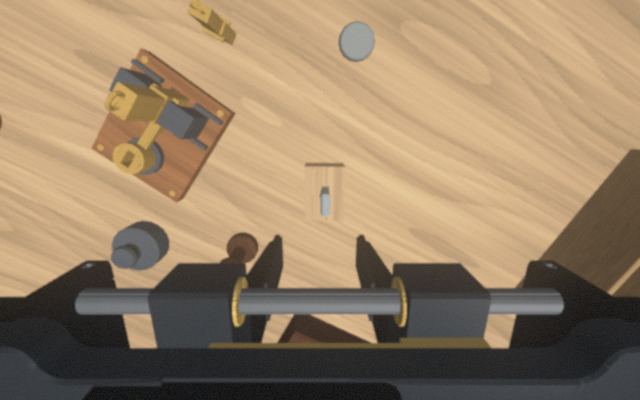

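The wrist view shows the key bow upright at (324,201), aligned with the image vertical and between the finger directions. The stand and key centres agree at about (530,234).

Request:
servo_tool(
  linear=[
    [-0.043, 0.04, 0],
    [0, 0, 0.3],
    [0, 0, 0.3],
    [0, 0, 0.15],
    [0, 0, 0.12],
    [0, 0, 0],
  ],
  yaw=[0, 0, 0, 0, 0, 0],
)

```text
t: 4.7
position: [529.9, 234.1, 66.6]
tcp_rot: [0.769, -3.044, 0.0]
force: [-0.1, 0.4, 1.1]
finger_gap: 47.9
grasp_force: 0.0
```

Request:
servo_tool(
  linear=[
    [0, 0, 0],
    [0, 0, 0],
    [0, 0, 0],
    [0, 0, 0],
    [0, 0, 0],
    [0, 0, 0],
    [0, 0, 0],
    [0, 0, 0],
  ],
  yaw=[0, 0, 0, 0, 0, 0, 0, 0],
  grip=0,
  grip_force=40,
)

```text
t: 5.7
position: [530.2, 233.8, 67.6]
tcp_rot: [0.77, -3.046, -0.0]
force: [0.1, -0.3, 0.2]
finger_gap: 0.2
grasp_force: 0.1
```

Run:
```python
from h import *
o,p,c=shot('wrist');o,s,cs=shot('side')
a=p['img'][150:350,220:420];b=s['img'][290:390,230:340]
im=np.hstack([cv2.resize(a,(400,400)),cv2.resize(b,(400,400))]);cv2.imwrite('pics/c1.png',im[...,::-1])
print(proj(cs,[530.2,233.8,68]),proj(c,[530.2,233.8,68]),proj(cs,o['position']))
for l in('key','keystand'): print(l,[(m['uv'],m['score']) for m in bot.masks_of(s,l)])
```

```text
[289.10424416 329.0146314 ] [318.92730685 239.07119096] [289.1229596  329.19308841]
key [([287.5, 342.1], 0.58), ([318.8, 257.9], 0.44)]
keystand [([290.4, 351.3], 0.93)]
```

View pics/c1.png

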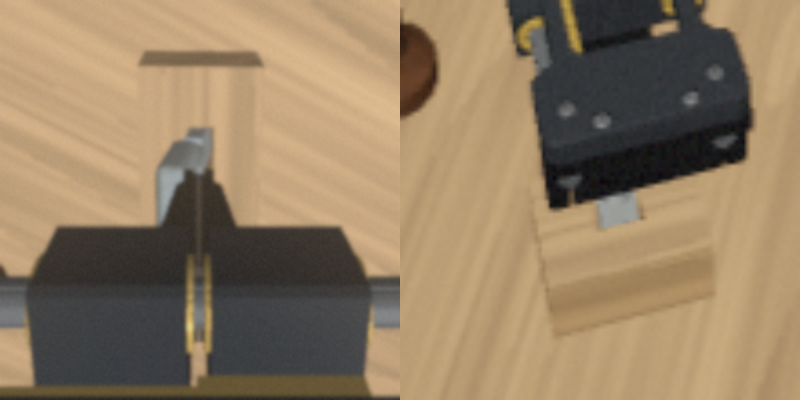

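The key was not gripped: it shows leaning beside the shut fingers, at about (175,180) in the crop. I'll open, rise and look again.

Request:
servo_tool(
  linear=[
    [0, 0, 0],
    [0, 0, 0],
    [0, 0, 0],
    [0, 0, 0],
    [0, 0, 0],
    [0, 0, -0.2],
    [0, 0, -0.3],
    [0, 0, -0.3],
    [0.2, 0, 0],
    [0, 0, 0],
  ],
  yaw=[0, 0, 0, 0, 0, 0, 0, 0, 0, 0],
  grip=0.6,
)

```text
t: 7.15
position: [502.9, 218.9, 188.4]
tcp_rot: [-0.769, 3.046, -0.0]
force: [0.2, -0.0, -0.8]
finger_gap: 56.8
grasp_force: 0.0
```

Run:
```python
from h import *
np.set_printoptions(precision=1,suppress=True)
plan([530,234,68],118.5)
o,p,c=shot('wrist');o2,s,cs=shot('side');ot,t,ct=shot('top')
u=proj(c,[530,234,60]).astype(int);print(u)
x0,y0=u-60
a=p['img'][y0:y0+100,x0:x0+120];b=s['img'][290:390,230:340];d=t['img'][180:230,180:230]
im=np.hstack([cv2.resize(v,(w,300),interpolation=cv2.INTER_CUBIC) for v,w in((a,300),(b,250),(d,250))]);cv2.imwrite('pics/c2.png',im[...,::-1])
print('crop origin',x0,y0)
for z in(10,34,55,85):print(z,proj(c,[530,234,z]),proj(cs,[530,234,z]),proj(ct,[530,234,z]))
for n,q,cc in(('w',p,c),('s',s,cs),('t',t,ct)):
  for m in bot.masks_of(q,'key')[:1]: 
    r=cv2.minAreaRect(cv2.findNonZero(m['region'].astype(np.uint8)));print(n,m['score'],np.array(m['uv']),cv2.boxPoints(r).tolist())
```

```text
t 7.15 pos [502.9 218.9 188.4] yang 118.3 q [ 0.3  0.4  1.8 -0.   1.  -1.8] gap 56.8 F [ 0.2 -0.  -0.8] zax [ 0. -0. -1.]
rows-units lin [-0.2  0.   0.8] yaw -0.03
[319 220]
crop origin 259 160
10 [319.5 208. ] [291.3 351.6] [208.6 208. ]
34 [319.5 213.5] [290.4 342.6] [205.2 207.4]
55 [319.5 219. ] [289.7 334.4] [202.1 206.8]
85 [319.5 228. ] [288.5 322.1] [197.3 205.9]
w 0.86 [312.9 224.6] [[301.6378479003906, 236.42703247070312], [311.3027038574219, 205.0162353515625], [324.4432678222656, 209.05947875976562], [314.7784118652344, 240.47027587890625]]
s 0.55 [286.  329.2] [[277.6399841308594, 316.4800109863281], [294.4399719238281, 314.0799865722656], [298.7599792480469, 344.3199768066406], [281.9599914550781, 346.7200012207031]]
```

View pics/c2.png

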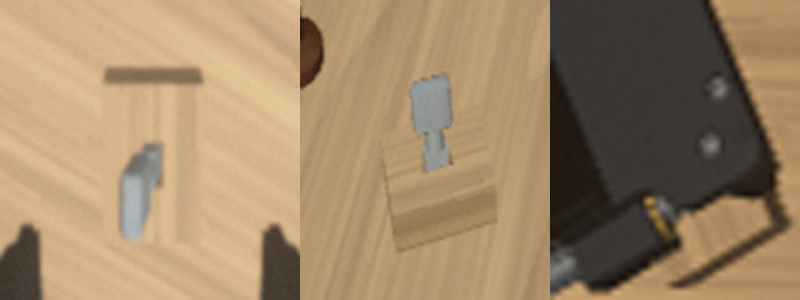

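Run:
```python
from h import *
np.set_printoptions(precision=1,suppress=True)
o,p,c=shot('wrist');o2,s,cs=shot('side')
print('top',tri(c,(311.4,238),cs,(287.2,316)))
print('base',tri(c,(320.5,211),cs,(290.3,346)))
print('bowctr',tri(c,(312.5,226),cs,(287.5,325)))
print(p['fx'],c[0])
M=R.from_rotvec(o['tcp_rot']).as_matrix()
print(M)
```

```text
top (array([536.3, 230.7,  96.6]), np.float64(8.59477512247286))
base (array([529.8, 235.4,  26.8]), np.float64(0.8706569949193467))
bowctr (array([535.4, 229.2,  71.2]), np.float64(3.2548305954827006))
285.8955528084389 [[285.9   0.  319. ]
 [  0.  285.9 206.8]
 [  0.    0.    1. ]]
[[-0.9 -0.5 -0. ]
 [-0.5  0.9 -0. ]
 [ 0.   0.  -1. ]]
```

Request:
servo_tool(
  linear=[
    [-0.205, 0, 0],
    [0, 0, 0.3],
    [0, 0, 0.3],
    [0, 0, 0.156],
    [0, 0, 0],
    [0, 0, 0],
    [0, 0, 0],
  ],
  yaw=[0, 0, 0, 0, 0, 0, 0],
  grip=0.3,
  grip_force=10,
)

```text
t: 8.43
position: [531.5, 234.5, 75.6]
tcp_rot: [-0.769, 3.044, 0.0]
force: [0.7, 0.2, 0.8]
finger_gap: 28.6
grasp_force: 0.0
```

Request:
servo_tool(
  linear=[
    [0, 0, 0],
    [0, 0, 0],
    [0, 0, 0],
    [0, 0, 0],
  ],
  yaw=[0, 0, 0, 0],
  grip=0.14,
  grip_force=10,
)

```text
t: 8.93
position: [530.9, 234.2, 74.4]
tcp_rot: [-0.77, 3.046, 0.0]
force: [0.9, 0.1, 0.5]
finger_gap: 13.5
grasp_force: 0.0
```

Run:
```python
from h import *
plan([530,234,75],118.5)
o,p,c=shot('wrist');o,s,cs=shot('side')
a=p['img'][180:260,260:380];b=s['img'][290:390,230:340]
im=np.hstack([cv2.resize(a,(480,320)),cv2.resize(b,(320,320))]);cv2.imwrite('pics/c3.png',im[...,::-1])
```

```text
t 8.93 pos [530.9 234.2  74.4] yang 118.4 q [ 0.3   0.58  1.79  0.    0.77 -1.76] gap 13.5 F [0.9 0.1 0.5] zax [ 0.  0. -1.]
rows-units lin [ 0.006  0.002 -0.004] yaw -0.02
```

View pics/c3.png

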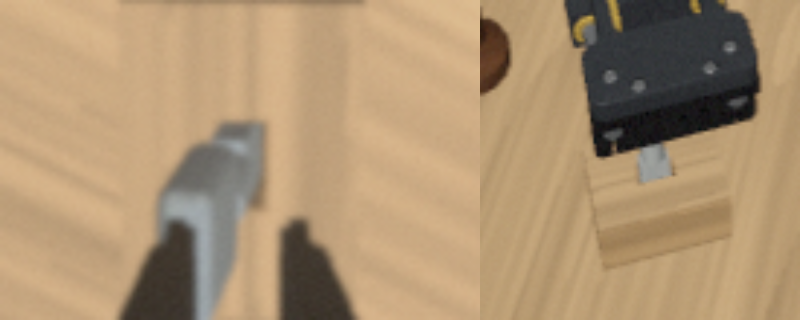

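The wrist crop shows the bow displaced left behind the left finger tip at about (180,210). The shank foot at (240,150) is at the slot. I'll back off and fit the key's pose from the masks before closing.

Request:
servo_tool(
  linear=[
    [0, 0, 0],
    [0, 0, 0],
    [0, 0, 0],
    [0, 0, 0],
    [0, 0, -0.2],
    [0, 0, -0.3],
    [0, 0, -0.3],
    [0.2, 0, 0],
    [0, 0, 0],
    [0, 0, 0],
  ],
  yaw=[0, 0, 0, 0, 0, 0, 0, 0, 0, 0],
  grip=0.7,
)

```text
t: 10.28
position: [505.0, 220.1, 194.3]
tcp_rot: [-0.77, 3.046, 0.0]
force: [-0.3, -0.3, -0.6]
finger_gap: 66.6
grasp_force: 0.0
```

```bash
cat > fit.py <<'E'
from h import *
from scipy.optimize import differential_evolution
def box(x,y,z0,z1): return np.array([[a*x/2,b*y/2,c] for a in(-1,1) for b in(-1,1) for c in(z0,z1)])
PARTS=[box(11,4,0,6),box(16,7,6,31),box(11,11,31,47),box(26,10,45,75)]
def sil(c,T,parts,sh,s=3,box0=(0,0)):
    im=np.zeros((sh[0]*s,sh[1]*s),np.uint8)
    for P in parts:
        X=P@T[:3,:3].T+T[:3,3];K,r,t=c;v=(X@r.T+t)@K.T;u=(v[:,:2]/v[:,2:]-box0+.5)*s
        cv2.fillConvexPoly(im,cv2.convexHull(u.astype(np.float32)).round().astype(np.int32),1)
    return im
def pose(v):
    T=np.eye(4);T[:3,:3]=(R.from_rotvec([v[3],v[4],0])*R.from_euler('z',v[5])).as_matrix();T[:3,3]=v[:3];return T
E
python3 - <<'E'
from fit import *
np.set_printoptions(precision=2,suppress=True)
o,p,c=shot('wrist');o2,s,cs=shot('side')
plan([530,234,75],118.5)
views=[]
for q,cc in((p,c),(s,cs)):
    m=bot.masks_of(q,'key');
    u=proj(cc,[530,234,60]);k=[x for x in m if np.linalg.norm(np.array(x['uv'])-u)<40]
    print([(x['score'],x['uv']) for x in m]); reg=k[0]['region']
    x0,y0=(u-40).astype(int);views.append((cc,np.kron(reg[y0:y0+80,x0:x0+80],np.ones((3,3),np.uint8)),(x0,y0)))
# only parts above stand visible: clip to z>34 via upper parts
parts=[box(16,7,24,31),PARTS[2],PARTS[3]]
def cost(v):
    T=pose(v);e=0
    for cc,m,b in views:
        a=sil(cc,T,parts,(80,80),3,b);e+=1-(a&m).sum()/max(1,(a|m).sum())
    return e
for tr in range(2):
    r=differential_evolution(cost,[(520,540),(224,244),(6,25),(-.6,.6),(-.6,.6),(.0,1.0)],seed=tr,maxiter=120,popsize=15)
    T=pose(r.x);print(r.fun,r.x[:3],'z-ax',T[:3,2],'bowctr',(T@[0,0,60,1])[:3],'yaw',np.degrees(r.x[5]))
a=p['img'][views[0][2][1]:][:80,views[0][2][0]:][:,:80];b=s['img'][views[1][2][1]:][:80,views[1][2][0]:][:,:80]
ims=[]
for im,(cc,m,bb) in zip((a,b),views):
    im=cv2.resize(im,None,fx=5,fy=5,interpolation=cv2.INTER_CUBIC);g=sil(cc,T,parts,(80,80),5,bb)
    cn,_=cv2.findContours(g,cv2.RETR_EXTERNAL,cv2.CHAIN_APPROX_NONE);im=im.copy();cv2.drawContours(im,cn,-1,(255,0,0),1);ims.append(im)
cv2.imwrite('pics/fit1.png',np.hstack(ims)[...,::-1])
E
```

```text
t 10.38 pos [505.  220.2 194. ] yang 118.4 q [ 0.29  0.39  1.75  0.    1.   -1.77] gap 66.7 F [-0.2  0.1 -1.1] zax [-0. -0. -1.]
rows-units lin [-0.19  0.    0.79] yaw -0.02
[(0.58, [314.2, 220.9])]
[(0.56, [286.1, 327.3])]
0.25371571356330025 [529.3  236.45   8.53] z-ax [ 0.08 -0.14  0.99] bowctr [533.88 227.84  67.73] yaw 20.51624928909278
0.255108583517884 [529.14 237.16   8.65] z-ax [ 0.08 -0.16  0.98] bowctr [533.83 227.82  67.73] yaw 20.902486138526776
```

View pics/fit1.png

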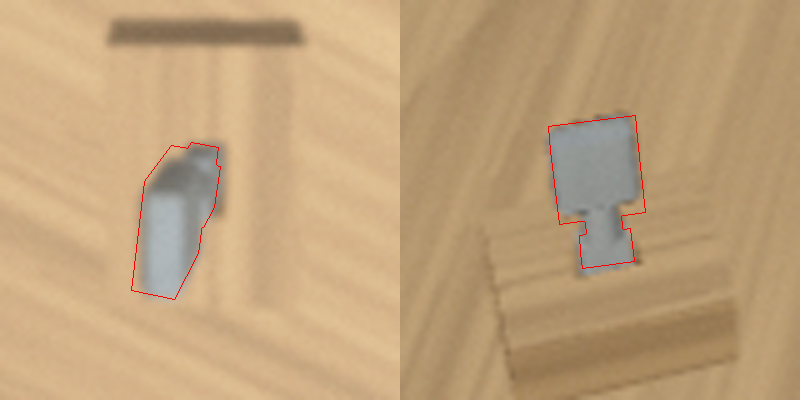

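Run:
```python
from h import *
np.set_printoptions(precision=1,suppress=True)
print('tips',bot.tcp_to_tips)
o,s,cs=shot('side');o,p,c=shot('wrist')
print([x for x in dir(bot) if x[0]!='_'])
M=R.from_rotvec(o['tcp_rot']).as_matrix()
for z in(-40,-19,0,17):
    print(z,[proj(c,o['position']+M@[x,y,z]) for x in(0,10) for y in(-33.3,33.3)])
# dark finger outline: lowest-row dark pixels per column in the wrist view
g=p['img'].max(2);d=(g<60)
for col in range(235,405,8):
    r=np.where(d[150:300,col])[0];print(col,150+r[0] if len(r) else None,end='; ')
save(p,'w2.png',(200,180,440,320),3)
```

```text
tips 17.0
['IKError', 'get_image', 'get_obs', 'hand_in', 'mark_of', 'masks_of', 'tcp_to_tips']
-40 [array([260.2, 266.4]), array([377.7, 266.5]), array([259.1, 250.3]), array([378.8, 250.3])]
-19 [array([266.7, 250.5]), array([371.3, 250.5]), array([265.9, 235.9]), array([372.1, 235.9])]
0 [array([271.5, 238.8]), array([366.5, 238.9]), array([270.8, 225.4]), array([367.2, 225.5])]
17 [array([275.1, 230.1]), array([363. , 230.1]), array([274.5, 217.6]), array([363.5, 217.6])]
235 267; 243 261; 251 265; 259 274; 267 None; 275 None; 283 None; 291 None; 299 None; 307 None; 315 None; 323 None; 331 None; 339 None; 347 None; 355 None; 363 None; 371 None; 379 None; 387 281; 395 272; 403 272;
```

View pics/w2.png

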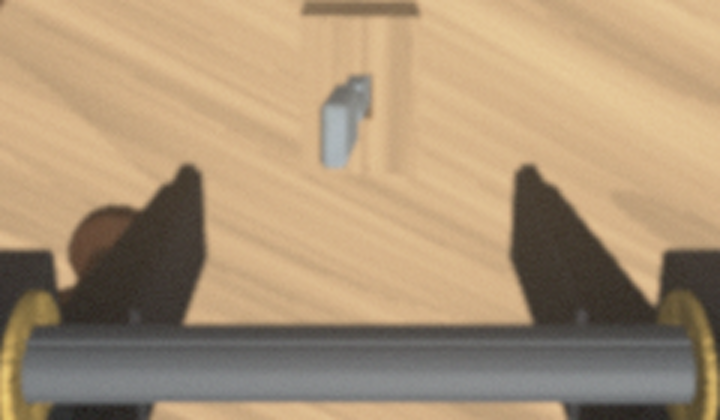

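The pictured fingertips (about (267,235) and (371,235), 104 px apart for a 66.6 mm gap) sit at tool z ≈ -19 mm, not +17. The pads therefore closed just above the key's top. I'll go lower in safe steps and let the gap confirm it.

Request:
servo_tool(
  linear=[
    [-0.19, 0, 0],
    [0, 0, 0.35],
    [0, 0, 0.35],
    [0, 0, 0.2],
    [0, 0, 0.047],
    [0, 0, 0],
    [0, 0, 0],
  ],
  yaw=[0, 0, 0, 0, 0, 0, 0],
  grip=0.4,
  grip_force=6,
)

```text
t: 11.45
position: [530.3, 233.8, 53.6]
tcp_rot: [-0.77, 3.044, 0.0]
force: [0.7, -0.3, 0.4]
finger_gap: 37.8
grasp_force: 0.0
```

Request:
servo_tool(
  linear=[
    [0, 0, 0],
    [0, 0, 0],
    [0, 0, 0],
    [0, 0, 0],
    [0, 0, 0],
    [0, 0, 0],
  ],
  yaw=[0, 0, 0, 0, 0, 0],
  grip=0.07,
  grip_force=6,
)

```text
t: 12.2
position: [529.7, 233.5, 52.4]
tcp_rot: [-0.77, 3.046, 0.0]
force: [-0.1, -1.4, 3.3]
finger_gap: 10.1
grasp_force: 6.0
```

Request:
servo_tool(
  linear=[
    [0, 0, 0],
    [0, 0, 0],
    [0, 0, 0.035],
    [0, 0, 0.035],
    [0, 0, 0],
  ],
  yaw=[0, 0, 0, 0, 0],
  grip=0.2,
)

```text
t: 12.82
position: [529.3, 233.4, 41.1]
tcp_rot: [0.77, -3.045, -0.0]
force: [-0.2, 0.1, -0.9]
finger_gap: 19.3
grasp_force: 0.0
```

Request:
servo_tool(
  linear=[
    [0, 0, 0],
    [0, 0, 0],
    [0, 0, 0],
    [0, 0, 0],
    [0, 0, 0],
  ],
  yaw=[0, 0, 0, 0, 0],
  grip=0,
  grip_force=40,
)

```text
t: 13.45
position: [529.6, 233.5, 41.8]
tcp_rot: [-0.77, 3.046, 0.0]
force: [0.4, 0.1, 0.0]
finger_gap: 9.7
grasp_force: 40.0
```

Run:
```python
from h import *
plan([530,234,122],118.5)
```

```text
t 13.45 pos [529.6 233.5  41.8] yang 118.4 q [ 0.3   0.63  1.82  0.    0.7  -1.76] gap 9.7 F [0.4 0.1 0. ] zax [ 0.  0. -1.]
rows-units lin [-0.004  0.001 -0.534] yaw -0.02
```

Request:
servo_tool(
  linear=[
    [0, 0, -0.1],
    [0, 0, -0.25],
    [0, 0, -0.25],
    [0.055, -0.254, 0],
    [0.055, -0.254, 0],
    [0.055, -0.254, 0],
    [0.055, -0.254, 0],
    [0.055, -0.254, 0],
    [0.055, -0.254, 0],
    [0, 0, 0],
    [0, 0, 0],
    [0, 0, 0],
    [0, 0, 0],
    [0, 0, 0],
    [0, 0, 0],
    [0, 0, 0],
    [0, 0, 0],
    [0, 0, 0],
  ],
  yaw=[0, 0, 0, 0, 0, 0, 0, 0, 0, 0.9, 0.9, 0.9, 0.9, 0.9, 0.9, 0.9, 0, 0],
)

```text
t: 15.7
position: [594.7, 8.9, 132.3]
tcp_rot: [0.208, 3.134, 0.0]
force: [-0.8, -0.2, -1.2]
finger_gap: 9.9
grasp_force: 40.0
```

Run:
```python
from fit import *
np.set_printoptions(precision=2,suppress=True)
plan([595,9,116],82.3)
o,p,c=shot('wrist')
for l,z in(('keyway',56),('key',90),('keeper',0),('die_handle',98),('jaw_left_lip',66),('jaw_right_lip',66)):
    print(l,[(round(m['score'],2),np.array(m['uv']),atz(c,m['uv'],z)) for m in bot.mark_of(p,l)[:2]])
for l in('key','keeper','keyway'):
    print(l,[(round(m['score'],2),np.array(m['uv']),m['region'].sum()) for m in bot.masks_of(p,l)[:2]])
save(p,'w3.png',(160,100,480,340),2.5)
o2,s,cs=shot('side')
print('side',[(round(m['score'],2),np.array(m['uv'])) for m in bot.mark_of(s,'keyway')[:2]])
```

```text
t 15.7 pos [594.7   8.9 132.3] yang 82.4 q [-0.1   0.52  1.71  0.    0.91 -1.53] gap 9.9 F [-0.8 -0.2 -1.2] zax [ 0.  0. -1.]
rows-units lin [-0.    0.    0.11] yaw 0.02
keyway [(0.73, array([324.1, 213.3]), array([600.83,  14.1 ,  56.  ]))]
key [(0.63, array([318.9, 229.9]), array([604.06,   8.68,  90.  ]))]
keeper [(0.72, array([322. , 128.3]), array([523.53,  22.62,   0.  ]))]
die_handle [(0.56, array([324.6, 131.6]), array([524.02,  23.66,  98.  ]))]
jaw_left_lip [(0.71, array([340.6, 132.9]), array([527.96,  37.49,  66.  ])), (0.53, array([322.4, 207.3]), array([591.66,  13.54,  66.  ]))]
jaw_right_lip [(0.57, array([315.6, 133.9]), array([525.96,  16.22,  66.  ]))]
key [(0.85, array([317.8, 262.8]), np.int64(1032))]
keeper [(0.9, array([323.3, 165.7]), np.int64(13845))]
keyway [(0.75, array([322.6, 199.8]), np.int64(1393))]
side []
```

View pics/w3.png

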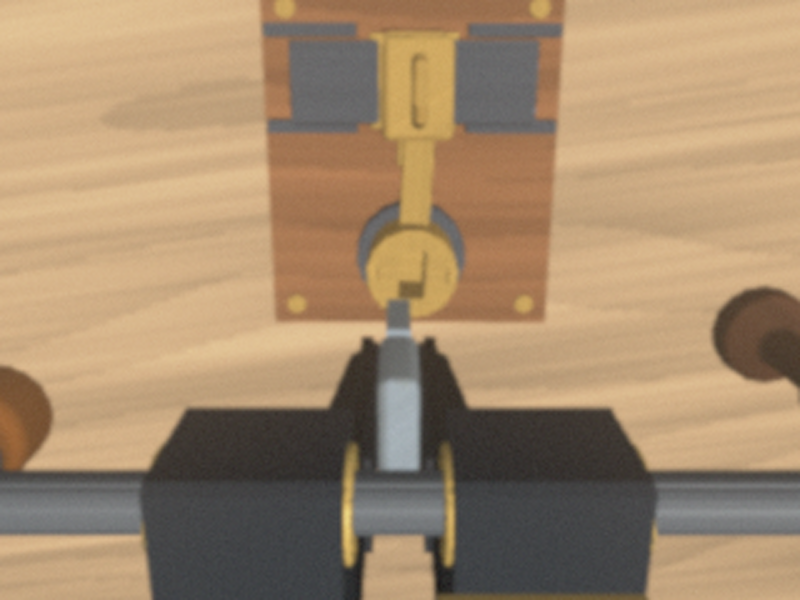

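The wrist view shows the plug centred at crop (413,273), with the slot spanning about x 399–426, y 250–298 (px (325.1,209.4)). The key's tip edge is at crop (398,300) and the bow's lower front edge at (398,378). The slot and blade look aligned in yaw.

Run:
```python
from fit import *
np.set_printoptions(precision=2,suppress=True)
o,p,c=shot('wrist');kz=o['position'][2]-31.8
print('pos',o['position'])
# plug circle by brass colour near centre
hsv=cv2.cvtColor(p['img'],cv2.COLOR_RGB2HSV)
roi=hsv[175:232,295:355];print('plug px',hsv[205,318],'board',hsv[225,290],'slot',hsv[215,324],'key',hsv[265,319])
kw=atz(c,(325.1,209.4),56);print('keyway',kw)
# key fit x,y,yaw with z fixed
reg=bot.masks_of(p,'key')[0]['region'];ys,xs=np.where(reg);print('key mask rows',ys.min(),ys.max(),xs.min(),xs.max())
b0=(280,205);m=np.kron(reg[205:285,280:360],np.ones((3,3),np.uint8))
def cost(v):
    T=np.eye(4);T[:3,:3]=R.from_euler('z',v[2]).as_matrix();T[:3,3]=[v[0],v[1],v[3]]
    a=sil(c,T,PARTS,(80,80),3,b0);return 1-(a&m).sum()/max(1,(a|m).sum())
from scipy.optimize import differential_evolution as DE
x0=o['position']
for zr in((kz-.1,kz+.1),(kz-8,kz+8)):
    r=DE(cost,[(x0[0]-15,x0[0]+15),(x0[1]-6,x0[1]+6),(-.3,.05),zr],seed=1,maxiter=80);print(r.fun,r.x,'->shift',kw[:2]-r.x[:2])
for (u,z,e) in(((319.2,220),kz,5.5),((319.4,251.2),kz+45,13)):
    q=atz(c,u,z);print(q, 'key x (world, approx)',q[0]+e*np.cos(.13))
```

```text
pos [594.65   8.85 131.76]
plug px [ 20 133 198] board [ 13 124 158] slot [ 19 125 122] key [ 99  20 181]
keyway [596.83  15.53  56.  ]
key mask rows 220 287 310 327
0.07837461134341162 [598.48   9.23  -0.13  99.91] ->shift [-1.65  6.3 ]
0.06495058107961338 [600.34   8.95  -0.13  92.8 ] ->shift [-3.51  6.59]
[591.58  10.58  99.96] key x (world, approx) 597.0385181724416
[597.7    9.93 144.96] key x (world, approx) 610.5865609622739
```

Request:
servo_tool(
  linear=[
    [0.015, 0.035, 0],
    [0, 0, 0.15],
    [0, 0, 0],
    [0, 0, 0],
  ],
  yaw=[0, 0, 0, 0],
)

```text
t: 16.9
position: [593.4, 14.5, 109.8]
tcp_rot: [0.211, 3.134, 0.0]
force: [-0.6, -0.5, -0.1]
finger_gap: 9.9
grasp_force: 40.0
```

```bash
cat > meas.py <<'E'
from fit import *
from scipy.optimize import differential_evolution as DE
np.set_printoptions(precision=2,suppress=True)
o,p,c=shot('wrist');x0=o['position'];kz=x0[2]-31.8
print('pos',x0,'F',o['force'])
reg=bot.masks_of(p,'key')[0]['region'];ys,xs=np.where(reg);print('rows',ys.min(),ys.max(),xs.min(),xs.max())
b0=(280,195);m=np.kron(reg[195:275,280:360],np.ones((3,3),np.uint8))
def cost(v):
    T=np.eye(4);T[:3,:3]=(R.from_euler('z',v[2])*R.from_euler('y',v[4])).as_matrix();T[:3,3]=[v[0],v[1],v[3]]
    a=sil(c,T,PARTS,(80,80),3,b0);return 1-(a&m).sum()/max(1,(a|m).sum())
for zr,pr in(((kz-.1,kz+.1),.001),((kz-.1,kz+.1),.3),((kz-8,kz+8),.3)):
    r=DE(cost,[(x0[0]-15,x0[0]+15),(x0[1]-6,x0[1]+6),(-.25,-.0),zr,(-pr,pr)],seed=1,maxiter=80);print('key',r.fun,r.x)
# plug outline: model plug disc + slot, from brass colour
hsv=cv2.cvtColor(p['img'],cv2.COLOR_RGB2HSV).astype(int)
print('mark keyway',[(m_['score'],np.array(m_['uv']),atz(c,m_['uv'],56)) for m_ in bot.mark_of(p,'keyway')[:1]])
mk=bot.masks_of(p,'keyway')
if mk:
    q=mk[0]['region'];yy,xx=np.where(q);print('plug+arm mask',yy.min(),yy.max(),xx.min(),xx.max())
g=cv2.cvtColor(p['img'],cv2.COLOR_RGB2GRAY)
print(g[190:232:2,296:354:2])
E
python3 meas.py
```

```text
pos [593.36  14.49 109.81] F [-0.62 -0.52 -0.07]
rows 218 288 309 327
key 0.08057045343734759 [595.51  14.98  -0.13  78.01   0.  ]
key 0.046008799497171626 [593.43  15.17  -0.13  77.91   0.09]
key 0.04225888324873095 [594.75  15.11  -0.13  73.52   0.1 ]
mark keyway [(0.93, array([319.4, 219.4]), array([597.35,  15.43,  56.  ]))]
plug+arm mask 163 235 298 338
[[129 126 129 127 121  96  84  91  99 139 166 165 166 163 163 154 104  91
  104 122 125 126 127 129 128 129 129 127 126]
 [129 126 128 115  92  93 105 104 105 143 166 166 166 164 160 151 110 101
   98 103 123 127 129 128 130 130 130 129 129]
 [123 123 111  89 100 105 107 105 104 144 169 168 165 164 165 146 109 106
  104 100  97 120 123 123 124 123 123 123 125]
 [120 117  93 101 104 106 104 100 101 145 160 160 161 158 159 142 110 107
  108 105 103 102 116 119 119 118 122 121 120]
 [117 111 100 107 106 106 100 100 101 113 109 116 115 116 127 125 112 114
  108 109 105 103 115 121 119 124 123 121 121]
 [127 105 108 105 102  99  99 101 107 118 138 138 134 132 128 119 113 117
  112 110 107 104 110 122 121 121 120 121 124]
 [123 103 105
[... 1102 characters left out ...]
168 167 168 151 125 121 120 122 128 165 166 170
  169 152 168 152 122 125 122 123 124 126 125]
 [133 131 156 169 166 171 170 170 163 120 109 102 104 105 128 166 168 168
  167 157 172 150 129 129 130 131 131 130 132]
 [130 128 147 171 169 169 168 168 160 114 105 106 106 107 128 168 170 169
  170 164 167 146 128 130 131 129 130 130 128]
 [128 129 137 167 170 169 170 168 160 112 105 105 105 104 141 168 167 169
  168 168 164 131 128 127 127 127 132 128 129]
 [130 131 129 159 174 171 171 172 160 115 106 106 107 108 143 168 172 169
  171 169 145 127 127 127 128 128 132 128 129]
 [129 129 126 134 157 172 168 167 171 141 111 111 111 116 146 167 170 171
  169 159 129 125 129 128 125 127 127 126 126]]
```

Request:
servo_tool(
  linear=[
    [-0.019, 0.004, 0],
    [0, 0, 0.05],
    [0, 0, 0.05],
    [0, 0, 0],
    [0, 0, 0],
  ],
  yaw=[0, 0, 0, 0, 0],
)

```text
t: 17.73
position: [596.1, 14.6, 94.2]
tcp_rot: [-0.212, -3.134, -0.0]
force: [0.2, -0.1, 0.0]
finger_gap: 10.0
grasp_force: 40.0
```

```bash
sed -i '/^print(g/d' meas.py
cat >> meas.py <<'E'
print(hsv[206:246:2,306:336:2,0]);print(g[206:246:2,306:336:2])
E
python3 meas.py
```

```text
pos [596.06  14.58  94.18] F [ 0.21 -0.09  0.02]
rows 219 287 310 327
key 0.053182214472537015 [598.29  15.17  -0.14  62.32   0.  ]
key 0.039230574538091645 [597.12  15.34  -0.15  62.3    0.06]
key 0.038510421962379304 [598.59  15.06  -0.15  58.13   0.05]
mark keyway [(0.87, array([317.2, 224.1]), array([598.53,  13.89,  56.  ]))]
[[ 18  19  20  20  19  20  19  19  19  19  20  19  20  19  19]
 [ 19  19  19  19  19  19  19  19  20  19  20  19  19  20  19]
 [ 19  19  19  19  19  19  19  19  19  19  19  19  19  19  19]
 [ 20  19  19  19  19  20  19  20  20  19  19  19  20  19  19]
 [ 20  19  19  20  19  19  19  20  19  19  20  20  20  20  19]
 [ 19  19  19  19  19  19  19  20  19  19  19  19  19  20  20]
 [ 20  19  19  19  19  20  19  19  19  20  20  20  19  20  19]
 [ 19  20  19  20  19  18  20  17  20  19  19  19  19  19  19]
 [ 20  19  19  19  19  22  25  24  20  19  19  20  20  19  19]
 [ 19  19  20  19  19  21  30  30  15  19  19  19  20  20  20]
 [ 19  20  20  19  19  15  12  30  15  19  19  20  20  19  19]
 [ 20  19  19  20  18  20  36  15  30  19  20  19  19  20  19]
 [ 19  19  
[... 1054 characters left out ...]
0 153]
 [167 167 168 150 124 104 102 104 105 130 164 167 168 166 151]
 [173 171 171 143 105 105 104 106 105 138 168 172 172 168 158]
 [169 169 169 139 104 105 108 104 106 141 168 169 167 170 163]
 [169 170 167 135 110 111 112 110 112 145 167 169 169 169 168]
 [170 171 168 140 146 163 161 161 162 168 170 171 170 169 168]
 [129 136 166 163 156 141 138 139 145 157 165 164 138 136 146]
 [ 60  71 130 137 105 101 102 105 107 121 141 134  74  57  97]
 [ 50  52  67  98 100 104 104 103 107 114 116  72  54  48  84]
 [ 49  53  58  88  98 101 107 105 109 113 107  62  51  51  70]
 [ 51  54  60  89 100 104 104 105 108 116 113  61  51  49  51]
 [ 51  51  58  95 101 104 105 108 109 116 115  64  51  51  50]]
```

Request:
servo_tool(
  linear=[
    [0.003, 0, 0.02],
    [0, 0, 0.03],
    [0, 0, 0.03],
    [0, 0, 0],
  ],
  yaw=[0, 0, 0, 0],
)

```text
t: 18.42
position: [595.4, 14.7, 81.8]
tcp_rot: [-0.212, -3.134, -0.0]
force: [-0.8, 0.8, -0.3]
finger_gap: 9.9
grasp_force: 40.0
```

Request:
servo_tool(
  linear=[
    [0, 0, 0.03],
    [0, 0, 0.03],
    [0, 0, 0.02],
    [0, 0, 0.02],
    [0, 0, 0],
  ],
  yaw=[0, 0, 0, 0, 0],
)

```text
t: 19.05
position: [595.5, 14.7, 67.0]
tcp_rot: [-0.212, -3.134, -0.0]
force: [1.5, -0.1, -0.1]
finger_gap: 9.7
grasp_force: 40.0
```

Request:
servo_tool(
  linear=[
    [0, 0, 0.01],
    [0, 0, 0.006],
    [0, 0, 0],
  ],
  yaw=[0, 0, 0],
)

```text
t: 19.42
position: [595.8, 14.6, 65.7]
tcp_rot: [0.211, 3.134, 0.0]
force: [-1.7, 0.6, 7.7]
finger_gap: 9.8
grasp_force: 40.0
```

Request:
servo_tool(
  linear=[
    [0, 0, -0.004],
    [0, 0, 0],
    [0, 0, 0],
    [0, 0, 0],
    [0, 0, 0],
    [0, 0, 0],
    [0, 0, 0],
    [0, 0, 0],
    [0, 0, 0],
    [0, 0, 0],
    [0, 0, 0],
    [0, 0, 0],
    [0, 0, 0],
    [0, 0, 0],
  ],
  yaw=[0, 0.9, 0.9, 0.9, 0.9, 0.9, 0.9, 0.9, 0.9, 0.9, 0.9, 0.9, 0.9, 0],
)

```text
t: 21.18
position: [595.9, 14.4, 65.7]
tcp_rot: [1.792, 2.58, 0.0]
force: [-0.4, -2.0, 2.9]
finger_gap: 9.8
grasp_force: 40.0
```

Run:
```python
from h import *
plan([595.5,14.7,66],2)
print(bot.get_obs()['torque'])
```

```text
t 21.18 pos [595.9  14.4  65.7] yang 20.4 q [-0.09  0.61  1.76 -0.    0.77 -0.44] gap 9.8 F [-0.4 -2.   2.9] zax [ 0.001 -0.    -1.   ]
rows-units lin [ 0.003 -0.002 -0.002] yaw 3.22
[-0.4527902   0.0840027   0.05242262]
```

Request:
servo_tool(
  linear=[
    [0, 0, 0],
    [0, 0, 0],
    [0, 0, 0],
    [0, 0, 0],
    [0, 0, 0],
    [0, 0, 0],
  ],
  yaw=[0.8, 0.8, 0.8, 0.8, 0.4, 0],
)

```text
t: 21.92
position: [596.0, 14.5, 65.7]
tcp_rot: [2.223, 2.219, 0.001]
force: [1.1, -1.8, 3.7]
finger_gap: 9.9
grasp_force: 40.0
```

Run:
```python
from h import *
plan([595.5,14.7,66],2)
print(bot.get_obs()['torque'])
o,p,c=shot('wrist')
for l,z in(('keyway',56),('die_handle',98),('keeper',0),('die',6),('jaw_left_lip',66),('jaw_right_lip',66)):
    print(l,[(round(m['score'],2),np.round(m['uv'],1),np.round(atz(c,m['uv'],z),1)) for m in bot.mark_of(p,l)[:2]])
hsv=cv2.cvtColor(p['img'],cv2.COLOR_RGB2HSV)
for m in bot.masks_of(p,'lock')[:1]+bot.masks_of(p,'keyway')[:1]:
    ys,xs=np.where(m['region']);print('lock mask',m['score'],ys.min(),ys.max(),xs.min(),xs.max())
    i=[np.argmin(xs),np.argmax(xs),np.argmin(ys)]
    for k in i: print((xs[k],ys[k]),np.round(atz(c,(xs[k],ys[k]),41),1))
```

```text
t 21.93 pos [596.   14.5  65.7] yang -0.1 q [-0.09  0.61  1.76 -0.    0.77 -0.08] gap 9.9 F [ 1.1 -1.8  3.7] zax [ 0.001 -0.    -1.   ]
rows-units lin [ 0.002 -0.003 -0.002] yaw -0.37
[-0.64168001 -0.06988542  0.12320144]
keyway [(0.97, array([317.4, 237.7]), array([596.6,  14.1,  56. ])), (0.33, array([317.8, 229.1]), array([596.9,  20.8,  56. ]))]
die_handle [(0.94, array([ 67.2, 203.5]), array([457.2,  52.6,  98. ])), (0.75, array([198.5, 246.1]), array([527.4,  26.6,  98. ]))]
keeper [(0.87, array([241.9, 202.6]), array([527.3,  25.2,   0. ]))]
die [(0.93, array([237.2, 205.4]), array([524.6,  24.3,   6. ])), (0.79, array([129.3, 181.5]), array([432.2,  46.2,   6. ]))]
jaw_left_lip [(0.72, array([216.6, 210.1]), array([528.2,  38.6,  66. ]))]
jaw_right_lip [(0.66, array([218.9, 246.3]), array([527.1,  11.8,  66. ])), (0.58, array([239.3, 204.6]), array([544. ,  42.5,  66. ]))]
lock mask 0.95 165 243 295 342
(np.int64(295), np.int64(168)) [580.1  63.3  41. ]
(np.int64(342), np.int64(235)) [616.  10.  41.]
(np.int64(305), np.int64(165)) [587.6  65.5  41. ]
lock mask 0.68 164 243 295 342
(np.int64(295), np.int64(169)) [580.1  62.6  41. ]
(np.int64(342), np.int64(235)) [616.  10.  41.]
(np.int64(308), np.int64(164)) [589.8  66.2  41. ]
```

The lock mask tip is at about (585,65), which puts the arm roughly 1.2 rad from latched, so it is at its stop. I'll release the key, rise and go over the die.

Request:
servo_tool(
  linear=[
    [0, 0, 0],
    [0, 0, 0],
    [0, 0, 0],
    [0, 0, 0],
    [0, 0, -0.1],
    [0, 0, -0.2],
    [0, 0, -0.36],
    [0.037, -0.234, 0],
    [0.036, -0.233, 0],
    [0, 0, 0],
    [0, 0, 0],
    [0, 0, 0],
    [0, 0, 0],
  ],
  yaw=[0, 0, 0, 0, 0, 0, 0, 0, 0, 0.75, 0.75, 0, 0],
  grip=0.35,
)

```text
t: 24.0
position: [525.7, 25.9, 164.9]
tcp_rot: [2.384, 2.046, 0.001]
force: [0.1, -0.7, 1.0]
finger_gap: 32.9
grasp_force: 0.0
```

Run:
```python
from h import *
plan([526,25.5,60],-8.5)
o,p,c=shot('wrist')
for l,z in(('die_handle',98),('keeper',0),('die',6),('jaw_left_lip',66),('jaw_right_lip',66),('keyway',56),('key',34)):
    print(l,[(round(m['score'],2),np.round(m['uv'],1),np.round(atz(c,m['uv'],z),1)) for m in bot.mark_of(p,l)[:2]])
for l in('die','jaw_left','jaw_right','key'):
  for m in bot.masks_of(p,l)[:2]:
    ys,xs=np.where(m['region']);r=cv2.minAreaRect(cv2.findNonZero(m['region'].astype(np.uint8)))
    print(l,round(m['score'],2),m['uv'],'rows',ys.min(),ys.max(),'cols',xs.min(),xs.max(),'rect',np.round(r[2],1))
    for z in(116,65): print(z,np.round(atz(c,((xs.min()+xs.max())/2,ys.max()),z),1),np.round(atz(c,((xs.min()+xs.max())/2,ys.min()),z),1))
g=cv2.cvtColor(p['img'],cv2.COLOR_RGB2HSV)
np.save('w4.npy',p['img'])
```

```text
t 24.0 pos [525.7  25.9 164.9] yang -8.7 q [-0.08  0.39  1.84  0.    0.91  0.08] gap 32.9 F [ 0.1 -0.7  1. ] zax [ 0.001  0.    -1.   ]
rows-units lin [-0.002  0.002  0.7  ] yaw -0.04
die_handle [(0.83, array([319.7, 213.5]), array([528. ,  25.6,  98. ])), (0.76, array([217.5, 200.2]), array([437.4,  52.4,  98. ]))]
keeper [(0.68, array([317.1, 190.8]), array([524.7,  24.3,   0. ]))]
die [(0.85, array([238.8, 191.3]), array([429. ,  39.8,   6. ])), (0.84, array([318.2, 188.4]), array([526.8,  28.5,   6. ]))]
jaw_left_lip [(0.73, array([317.3, 190.6]), array([527.8,  40. ,  66. ]))]
jaw_right_lip [(0.65, array([475.9, 148.8]), array([687.8,  58. ,  66. ]))]
keyway [(0.84, array([382.6, 201.8]), array([594.5,  14.9,  56. ])), (0.33, array([317.5, 213.3]), array([523.7,  12.7,  56. ]))]
key [(0.64, array([379.2, 201.5]), array([594.8,   9. ,  34. ]))]
die 0.83 [322.9, 208.5] rows 188 231 cols 301 346 rect 90.0
116 [529.7  14.9 116. ] [535.4  53.1 116. ]
65 [527.5  -5.1  65. ] [534.4  41.5  65. ]
die 0.81 [225.2, 198.0] rows 179 215 cols 205 242 rect 77.5
116 [446.4  42.6 116. ] [454.2  73.3 116. ]
65 [426.2  28.7  65. ] [435.6  66.1  65. ]
jaw_left 0.6 [318.1, 178.7] rows 158 193 cols 303 331 rect 87.3
116 [529.3  49.7 116. ] [533.8  78.7 116. ]
65 [527.   37.3  65. ] [532.5  72.6  65. ]
jaw_right 0.88 [316.5, 233.0] rows 231 242 cols 305 331 rect 90.0
116 [523.3   5.3 116. ] [524.9  15.6 116. ]
65 [519.7 -16.8  65. ] [521.7  -4.2  65. ]
key 0.82 [392.2, 213.2] rows 193 230 cols 379 403 rect 67.4
116 [588.4   6.8 116. ] [591.1  40.2 116. ]
65 [599.  -14.9  65. ] [602.2  25.8  65. ]
key 0.59 [147.4, 73.9] rows 55 96 cols 126 165 rect 45.0
116 [410.9 145.4 116. ] [420.1 172.7 116. ]
65 [382.9 153.8  65. ] [394.1 187.   65. ]
```

Request:
servo_tool(
  linear=[
    [0, 0.006, 0],
    [0, 0, 0],
    [0, 0, 0.2],
    [0, 0, 0.2],
    [0, 0, 0.15],
    [0, 0, 0.1],
    [0, 0, 0.05],
    [0, 0, 0],
  ],
  yaw=[0, 0, 0, 0, 0, 0, 0, 0],
  grip=0.55,
)

```text
t: 25.6
position: [526.5, 25.7, 59.4]
tcp_rot: [-2.386, -2.044, 0.0]
force: [-0.0, -0.6, 1.1]
finger_gap: 52.3
grasp_force: 0.0
```

Request:
servo_tool(
  linear=[
    [0, 0, 0],
    [0, 0, 0],
    [0, 0, 0],
    [0, 0, 0],
    [0, 0, 0],
  ],
  yaw=[0, 0, 0, 0, 0],
  grip=0,
  grip_force=18,
)

```text
t: 26.22
position: [526.6, 25.7, 59.8]
tcp_rot: [2.386, 2.044, 0.0]
force: [-1.0, -0.8, 5.0]
finger_gap: 28.1
grasp_force: 18.0
```

Run:
```python
from h import *
plan([526.5,25.5,60],-8.5)
```

```text
t 26.23 pos [526.6  25.7  59.8] yang -8.8 q [-0.08  0.54  1.93  0.    0.66  0.08] gap 28.1 F [-1.  -0.8  5. ] zax [ 0.  0. -1.]
rows-units lin [-0.001 -0.    -0.001] yaw -0.06
```

Request:
servo_tool(
  linear=[
    [0.02, 0, 0],
    [0.02, 0, 0],
    [0.02, 0, 0],
    [0.02, 0, 0],
    [0.02, 0, 0],
    [0, 0, 0],
    [0, 0, 0],
  ],
  yaw=[0, 0, 0, 0, 0, 0, 0],
)

```text
t: 27.1
position: [528.7, 40.1, 59.5]
tcp_rot: [2.385, 2.044, -0.001]
force: [-1.5, -6.3, 2.9]
finger_gap: 27.8
grasp_force: 18.0
```

```bash
cat > st.py <<'E'
from h import *
plan([526.6,25.7,60],-8.5)
o,p,c=shot('wrist');o2,s,cs=shot('side')
for n,q,cc in(('w',p,c),('s',s,cs)):
  for l,z in(('jaw_left_lip',66),('jaw_right_lip',66),('die',6),('die_handle',98)):
    print(n,l,[(round(m['score'],2),np.round(m['uv'],1),np.round(atz(cc,m['uv'],z),1)) for m in bot.mark_of(q,l)[:2]])
  for l in('jaw_left','jaw_right'):
    for m in bot.masks_of(q,l)[:1]:
      ys,xs=np.where(m['region']);print(n,l,round(m['score'],2),'rows',ys.min(),ys.max(),'cols',xs.min(),xs.max(),np.round(m['uv'],1))
E
python3 st.py
```

```text
t 27.1 pos [528.7  40.1  59.5] yang -8.8 q [-0.05  0.55  1.93 -0.    0.67  0.11] gap 27.8 F [-1.5 -6.3  2.9] zax [-0.    -0.001 -1.   ]
rows-units lin [-0.097  0.001 -0.003] yaw -0.05
w jaw_left_lip [(0.85, array([314.1, 241.2]), array([527.7,  44.5,  66. ]))]
w jaw_right_lip []
w die [(0.89, array([318.9, 235.6]), array([527.7,  23.5,   6. ])), (0.64, array([205.7, 229.3]), array([428.5,  45. ,   6. ]))]
w die_handle [(0.97, array([167.8, 264.4]), array([445.5,  56.7,  98. ])), (0.62, array([320.1, 273.8]), array([530.7,  37.5,  98. ]))]
w jaw_left 0.6 rows 187 243 cols 294 335 [315.2 214.6]
w jaw_right 0.7 rows 313 320 cols 299 334 [309.2 316.6]
s jaw_left_lip [(0.77, array([321.4, 246. ]), array([523.4,  49.2,  66. ]))]
s jaw_right_lip [(0.65, array([329.6, 234.7]), array([515.3,  17. ,  66. ])), (0.26, array([324.6, 259.4]), array([510.5,  80.5,  66. ]))]
s die [(0.61, array([321.8, 255.6]), array([531.3,  14.8,   6. ]))]
s die_handle [(0.95, array([323.1, 228.5]), array([522.6,  37.6,  98. ])), (0.92, array([379.4, 249.9]), array([418.8,  69.7,  98. ]))]
s jaw_left 0.82 rows 242 271 cols 308 326 [318.2 256.2]
```

Request:
servo_tool(
  linear=[
    [0.017, 0, 0],
    [0, 0, 0],
    [0, 0, 0],
  ],
  yaw=[0, 0, 0],
)

```text
t: 28.18
position: [529.1, 42.6, 59.4]
tcp_rot: [2.385, 2.044, -0.001]
force: [-1.1, -5.4, 0.8]
finger_gap: 27.9
grasp_force: 18.0
```

Request:
servo_tool(
  linear=[
    [-0.03, 0, 0],
    [-0.03, 0, 0],
    [-0.03, 0, 0],
    [-0.027, 0, 0],
    [-0.025, 0, 0],
    [-0.025, 0, 0],
    [-0.025, 0, 0],
    [-0.025, 0, 0],
    [0, 0, 0],
    [0, 0, 0],
  ],
  yaw=[0, 0, 0, 0, 0, 0, 0, 0, 0, 0],
)

```text
t: 29.42
position: [524.2, 10.9, 59.6]
tcp_rot: [2.386, 2.044, 0.0]
force: [1.6, 4.2, 2.2]
finger_gap: 28.2
grasp_force: 18.0
```

```bash
python3 st.py
```

```text
t 29.43 pos [524.2  10.9  59.6] yang -8.8 q [-0.11  0.54  1.94  0.    0.66  0.05] gap 28.2 F [1.6 4.2 2.2] zax [ 0.  0. -1.]
rows-units lin [ 0.1    0.    -0.003] yaw -0.06
w jaw_left_lip [(0.66, array([313.3, 199.5]), array([527.3,  44.2,  66. ]))]
w jaw_right_lip []
w die [(0.84, array([318.7, 203.2]), array([527.7,  24.3,   6. ])), (0.57, array([202.3, 202.1]), array([427.9,  40.8,   6. ]))]
w die_handle [(0.78, array([318.5, 264.7]), array([526.1,  14.1,  98. ])), (0.55, array([164.3, 222.9]), array([446.7,  52.1,  98. ]))]
w jaw_left 0.88 rows 147 200 cols 293 336 [314.1 174.7]
s jaw_left_lip [(0.93, array([321.7, 246. ]), array([522.9,  49.1,  66. ]))]
s jaw_right_lip [(0.69, array([401., 349.]), array([364.9, 230.4,  66. ])), (0.49, array([321.3, 258.5]), array([516.6,  79.6,  66. ]))]
s die [(0.78, array([377.6, 280.6]), array([417.7,  55.1,   6. ])), (0.6, array([321.9, 256.1]), array([530.8,  16.1,   6. ]))]
s die_handle [(0.86, array([381.6, 250.4]), array([415.1,  70.1,  98. ])), (0.76, array([328.4, 220.6]), array([518. ,  14.8,  98. ]))]
s jaw_left 0.73 rows 242 273 cols 307 328 [317.3 257.2]
```

Request:
servo_tool(
  linear=[
    [-0.015, 0, 0],
    [-0.01, 0, 0],
    [0, 0, 0],
    [0, 0, 0],
  ],
  yaw=[0, 0, 0, 0],
)

```text
t: 30.62
position: [523.7, 7.4, 59.4]
tcp_rot: [-2.386, -2.044, -0.001]
force: [0.9, 6.2, 1.9]
finger_gap: 27.8
grasp_force: 18.0
```

Run:
```python
from h import *
o,s,c=shot('side')
plan([526.6,25.7,60],-8.5)
print('lip start',atz(c,(321.9,240.7),66),'now',atz(c,(321.6,246),66))
for m in bot.masks_of(s,'jaw_right')[:2]: print(m['score'],m['uv'],m['region'].sum())
o,p,c=shot('wrist')
for l in('jaw_right','jaw_left'):
  for m in bot.masks_of(p,l)[:2]:
    ys,xs=np.where(m['region']);print(l,m['score'],ys.min(),ys.max(),xs.min(),xs.max())
```

```text
t 30.68 pos [523.7   7.4  59.4] yang -8.8 q [-0.11  0.54  1.94  0.    0.66  0.04] gap 27.9 F [1.4 5.4 1.6] zax [ 0.  0. -1.]
rows-units lin [ 0.124  0.    -0.004] yaw -0.06
lip start [525.60987339  35.62261046  66.        ] now [523.05737134  49.1520961   66.        ]
0.42 [337.8, 232.6] 57
jaw_left 0.93 143 195 292 337
```

Request:
servo_tool(
  linear=[
    [0.03, 0, 0],
    [0.03, 0, 0],
    [0.03, 0, 0],
    [0.034, 0, 0],
    [0, 0, 0],
    [0, 0, -0.02],
    [0, 0, -0.022],
    [0, 0, 0],
    [0, 0, 0],
  ],
  yaw=[0, 0, 0, 0, 0, 0, 0, 0, 0],
  grip_force=25,
)

```text
t: 32.0
position: [526.5, 25.7, 65.8]
tcp_rot: [-2.386, -2.044, -0.0]
force: [0.5, 1.0, -4.0]
finger_gap: 27.8
grasp_force: 25.0
```

```bash
python3 st.py
```

```text
t 32.0 pos [526.5  25.7  65.8] yang -8.8 q [-0.08  0.53  1.93  0.    0.68  0.08] gap 27.8 F [ 0.5  1.  -4. ] zax [ 0.  0. -1.]
rows-units lin [0.    0.001 0.039] yaw -0.06
w jaw_left_lip [(0.74, array([316.5, 218.8]), array([529.2,  43.5,  66. ]))]
w jaw_right_lip []
w die [(0.85, array([319.1, 217.6]), array([528. ,  23.9,   6. ])), (0.78, array([208. , 214.6]), array([429.1,  42.1,   6. ]))]
w die_handle [(0.6, array([318.3, 269.8]), array([527.2,  22.2,  98. ])), (0.59, array([174.9, 240.8]), array([447.7,  53.6,  98. ]))]
w jaw_left 0.54 rows 225 286 cols 404 451 [428.8 251.5]
s jaw_left_lip [(0.88, array([319.1, 243. ]), array([529.2,  42.6,  66. ]))]
s jaw_right_lip [(0.49, array([329. , 230.9]), array([518.6,   7.1,  66. ]))]
s die [(0.73, array([376.2, 280.4]), array([420.3,  55.2,   6. ])), (0.67, array([321.3, 253.5]), array([533.5,   9.4,   6. ]))]
s die_handle [(0.76, array([324. , 222.7]), array([524.5,  22.1,  98. ])), (0.56, array([381.7, 251.4]), array([414.7,  72.5,  98. ]))]
s jaw_left 0.83 rows 243 272 cols 307 325 [318.9 257.8]
s jaw_right 0.43 rows 222 244 cols 333 339 [333.8 235.3]
```

Request:
servo_tool(
  linear=[
    [0, 0, -0.03],
    [0, 0, -0.03],
    [0, 0, -0.03],
    [0, 0, 0],
  ],
  yaw=[0, 0, 0, 0],
)

```text
t: 33.2
position: [526.7, 25.6, 79.8]
tcp_rot: [2.385, 2.044, 0.001]
force: [-0.6, -1.0, -4.2]
finger_gap: 28.3
grasp_force: 25.0
```

Request:
servo_tool(
  linear=[
    [0, 0, -0.05],
    [0, 0, -0.08],
    [0, 0, -0.1],
    [0, 0, -0.1],
    [0, 0, -0.07],
    [0, 0, -0.03],
    [0, 0, 0],
    [0, 0, 0],
    [0, 0, 0],
    [0, 0, 0],
  ],
  yaw=[0, 0, 0, 0, 0, 0, 0, 0, 0, 0],
)

```text
t: 34.45
position: [526.4, 25.6, 143.5]
tcp_rot: [-2.385, -2.044, 0.0]
force: [0.1, 0.5, -4.4]
finger_gap: 28.3
grasp_force: 25.0
```

```bash
cat >> st.py <<'E'
for l,z in(('key',34),('keyway',56)):
    print(l,[(round(m['score'],2),np.round(m['uv'],1),np.round(atz(c,m['uv'],z),1)) for m in bot.mark_of(p,l)[:2]])
mw=[m for m in bot.mark_of(p,'die')];ms=[m for m in bot.mark_of(s,'die')]
print('tri die',[(np.round(tri(c,a['uv'],cs,b['uv'])[0],1),round(tri(c,a['uv'],cs,b['uv'])[1],1)) for a in mw[:2] for b in ms[:2]])
for m in bot.masks_of(s,'die')[:2]:
    r=cv2.minAreaRect(cv2.findNonZero(m['region'].astype(np.uint8)));print(round(m['score'],2),r)
E
python3 st.py
```

```text
t 34.45 pos [526.4  25.6 143.5] yang -8.8 q [-0.08  0.42  1.86  0.    0.86  0.08] gap 28.3 F [ 0.1  0.5 -4.4] zax [-0.  0. -1.]
rows-units lin [0.001 0.001 0.557] yaw -0.06
w jaw_left_lip [(0.63, array([315.5, 189.4]), array([527.8,  46.1,  66. ]))]
w jaw_right_lip []
w die [(0.86, array([319.9, 215.5]), array([5.251e+02, 1.000e-01, 6.000e+00])), (0.57, array([230.9, 193.3]), array([426.8,  42.9,   6. ]))]
w die_handle [(0.9, array([319.7, 270.6]), array([521.4, -21.5,  98. ])), (0.79, array([212.6, 211. ]), array([440.2,  48.3,  98. ]))]
w jaw_left 0.6 rows 155 192 cols 301 331 [316.4 175. ]
s jaw_left_lip [(0.92, array([322.3, 242.9]), array([523.6,  41.1,  66. ])), (0.52, array([287.4, 241.2]), array([586.5,  50.2,  66. ]))]
s jaw_right_lip [(0.85, array([327.8, 230.2]), array([521.2,   5.7,  66. ]))]
s die [(0.7, array([322.6, 244.7]), array([536.5, -15. ,   6. ])), (0.58, array([376.5, 279.8]), array([419.9,  53.7,   6. ]))]
s die_handle [(0.9, array([379.9, 252.2]), array([417.3,  75. ,  98. ])), (0.73, array([324.7, 188. ]), array([545.9, -79.2,  98. ]))]
s jaw_left 0.63 rows 242 271 cols 308 327 [316.5 256.3]
s jaw_right 0.51 rows 220 245 cols 323 339 [333.1 235.3]
key [(0.89, array([385.6, 202.3]), array([598.3,  13.3,  34. ]))]
keyway [(0.7, array([384.9, 208.9]), array([592.8,  13.5,  56. ])), (0.37, array([385.5, 203.9]), array([593.8,  18.6,  56. ]))]
tri die [(array([528.4,   9.5,  31.6]), np.float64(4.5)), (array([ 472.8,  -53.8, -127.6]), np.float64(93.2)), (array([491.1,  82. , 125.2]), np.float64(50.5)), (array([421. ,  39.6,  -9.8]), np.float64(0.5))]
0.9 ((321.2432861328125, 199.54054260253906), (27.94782829284668, 60.49882507324219), 9.462322235107422)
0.6 ((377.0, 261.5), (39.0, 12.0), 90.0)
```

Run:
```python
from fit import *
np.set_printoptions(precision=2,suppress=True)
o,s,cs=shot('side');o,p,c=shot('wrist')
for z in(90,130,182,200):print(z,proj(cs,[526.4,25.6,z]),proj(c,[526.4,25.6,z]))
for q,n in((s,'s'),(p,'w')):
  for m in bot.masks_of(q,'die')[:2]:
    ys,xs=np.where(m['region']);print(n,m['score'],ys.min(),ys.max(),xs.min(),xs.max())
from scipy.optimize import differential_evolution as DE
D=[box(34,20,0,60),box(28,32,40,46),box(28,20,59,110),np.array([[x,y,z] for x in(0,33) for y in(-4,4) for z in(20,28)],float)]
reg=[m for m in bot.masks_of(s,'die') if abs(m['uv'][0]-321)<12][0]['region']
u=np.array((280,150));m=np.kron(reg[150:250,280:360],np.ones((3,3),np.uint8))
# ignore what fingers hide: judge on rows below the fingers only
def cost(v):
    T=np.eye(4);T[:3,:3]=(R.from_euler('z',-.15)*R.from_euler('x',v[1])).as_matrix();T[:3,3]=np.array([526.4,25.6,v[0]+92])-T[:3,:3]@[0,0,92]
    a=sil(cs,T,D,(100,80),3,u);ys=np.where(m.any(1))[0].min();a[:ys]=0
    return 1-(a&m).sum()/max(1,(a|m).sum())
r=DE(cost,[(60,130),(-.5,.5)],seed=1);print('foot z, lean',r.x,r.fun)
```

```text
90 [322.57 227.16] [317.08 218.16]
130 [322.34 210.03] [316.71 235.44]
182 [322.01 186.07] [315.97 269.92]
200 [321.89 177.29] [315.6  287.28]
s 0.95 168 231 304 334
s 0.69 243 281 371 383
w 0.98 183 222 196 237
w 0.68 207 287 291 360
foot z, lean [95.09  0.05] 0.13759417170295551
```

```bash
python3 -c "
from station import bot
print(bot.hand_in())"
```

```text
the job is handed in; nothing more can be done
None
```

The job is handed in; no verdict was returned, but my last measurements put the lock open at about 1.2 rad with the key left in it, and the die gripped upright (lean about 0.05 rad), its foot roughly 90–95 mm above the table.

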